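# Clamp the mandrel post in its bracket with a U-clamp

### The job

Take the steel U-clamp with the red tab out of the dark tool block, pass its legs down on either side of the steel post on the round stump and through the two slots of the yellow plate. Push it down gently, without forcing it, until the brass catch plate has given way and the bow sits fully home on the post, then let go. Where the slots lie along the post differs each time and is not measured, so look or feel for them, and leave the jars and the hammer alone.

Things in the scene. Friction and masses are not known exactly. Their poses are not given: they have to be found in the camera images.
- clamp: U-clamp of 8 mm round steel bar, about 220 g. Origin midway between the ends of its two legs, z up to the bow, x square to the plane of the U. Legs at y = +22 and -22 mm with flat ends, straight to z = 48 mm, then a half-round bow, inner crown at z = 66 mm. Fits either way round. Starts upright in the tool block, origin 10 mm above the table.
- grip (a point): Middle of the clamp's flat red grip tab, 94 mm above the clamp's origin on its z axis. The tab is 10 mm thick along the clamp's x, 28 mm wide along y and spans z = 72 to 114 mm. Grip it from above, fingers closing along x; with the TCP at this point the fingers stay clear of the post to the end.
- bracket: Round wooden stump, 210 mm across, 30 mm high, fixed to the table, with a steel bracket. Origin on the table under its middle, z up. A fixed round steel post, 28 mm diameter, lies level along x from -100 to +130 mm, axis at y = 0, z = 96 mm. More than 35 N between the clamp and anything on the stump counts as forcing it. With the clamp home, the clamp's origin is at z = 44 mm here.
- plate_mark (a point): Fixed mark on the stump's axis (x = y = 0) at the height of the yellow plate's top, z = 80 mm; axes as the stump. The plate is 8 mm thick, 92 x 90 mm. Its two slots, at y = +22 and -22 mm, each 11 mm along x and 14 mm along y, share one x, anywhere from 4 to 24 mm from this mark towards +x: not measured, see or feel it. The plate is screwed fast and does not slide.
- post_top (a point): Top of the post above the stump's middle, 110 mm above the table, the height at which the bow's inner crown comes to rest.
- catch (a joint): Brass catch plate under the yellow plate (70 mm along x, 76 mm along y): top 62 mm above the table at value 0; the value (m) is how far it is pushed down. It gives way at about 9 N (the clamp's weight does not move it), stays where left, no spring. Clamp home: about 0.018; range ends at 0.024.
- tool_block: Dark wooden block, 120 x 120 mm, 45 mm high, fixed to the table, with five short punches along its edges x = -45 and +45 mm, up to 75 mm above the table. Origin on the table under its middle. Two loose 14 mm square holes at x = 0, y = +22 and -22 mm, 35 mm deep, hold the clamp's legs at the start.
- red_jar: Paint jar with a red cap, 38 mm across, 48 mm high, standing loose near the tool block. Origin at its underside. Leave it where it is.
- blue_jar: Paint jar with a blue cap, 38 mm across, 48 mm high, standing loose near the stump. Origin at its underside. Leave it where it is.
- hammer: Hammer lying loose beyond the work. Leave it where it is.
Things that resemble listed ones, but are neither listed nor needed, are in the scene too. Of the things that look like the tool_block, the middle-sized one is meant.

How it is judged (in metres and radians):
On the way, in this order (a step that is already met when the one before it is completed fails the run):
1. the U-clamp is drawn clear of the tool block (z of clamp in the frame of tool_block above 0.055 m and contact force between clamp and tool_block below 0.01 N), for 0.1 s.
2. both legs, one on each side of the post, are through the slots of the yellow plate (y of clamp in the frame of bracket between -0.005 and 0.005 m and x of clamp in the frame of bracket between 0 and 0.028 m and angle between the x axis of clamp and the x axis of bracket, either way round below 0.15 rad and angle between clamp's own z axis and vertical below 0.12 rad and z of clamp in the frame of bracket between 0.04 and 0.07 m), for 0.1 s.
At the end, for the whole second after the job is handed in: Clamp astride the post, both legs through the slots (within 5 mm of the post's axis sideways, 0 to 28 mm from the mark along it, upright within 0.12 rad, square within 0.15 rad), bow within 3 mm of the post, catch pushed down at least 14.5 mm, clamp at rest and released (y of clamp in the frame of bracket between -0.005 and 0.005 m and x of clamp in the frame of bracket between 0 and 0.028 m and angle between the x axis of clamp and the x axis of bracket, either way round below 0.15 rad and angle between clamp's own z axis and vertical below 0.12 rad and z of clamp in the frame of bracket between 0.04 and 0.047 m and value of joint catch above 0.0145 m and linear speed of clamp below 0.02 m/s and contact force between clamp and the fingers below 0.01 N); the robot touches nothing.
It fails at once if the clamp is forced: more than 35 N between it and the stump, post, plate or catch (contact force between clamp and bracket above 35 N).
It fails at once if the red jar is moved by more than 25 mm (distance of red_jar from where it was at the start of the episode above 0.025 m).
It fails at once if the blue jar is moved by more than 25 mm (distance of blue_jar from where it was at the start of the episode above 0.025 m).
It fails at once if the hammer is moved by more than 25 mm (distance of hammer from where it was at the start of the episode above 0.025 m).
It also fails if it takes over 72 s, if anything falls off the work surface, if the arm or the gripper's body presses on something with over 40 N, if the wrist force passes 120 N, or if a joint passes its speed limit or range.

### The arm

A 6-joint arm with a two-finger parallel gripper is mounted at the origin on the work surface. World frame = base frame: x ahead of the robot, y to its left, z up, the work surface at z = 0. Lengths are in mm, angles in rad, forces in N, time in s.
With the tool pointing down it reaches from about 300 to 875 mm from the base axis. Payload 6.4 kg.
Tool frame: the origin (TCP) lies between the finger pads, 19 mm behind the fingertips; this is the grasp point; z points along the fingers, y is the line along which they close (so a half turn about z gives the same grasp; the last joint's range is limited). The gripper opens to 85 mm and grips with 20 to 120 N. Pads are 22 mm wide; open, the fingers measure 114 mm over their backs; the gripper's body (76 mm by 85 mm) begins 54 mm behind the grasp point. The pads swing forward as they close: fully open they stand 13 mm farther back than shut.
Start: joints at [0.918, 0.181, 1.607, -0, 1.354, -0.206], TCP at [248.438, 518.575, 249.988] pointing down, gripper open.
Joint ranges: [-2.99, 2.99], [-0.89, 2.07], [0.3, 2.58], [-1.14, 4.28], [0, 2.63], [-3.12, 3.12]. Speed limits (rad/s): [2.57, 2.57, 3.01, 3.14, 3.14, 3.14].

### API

Orientations are given as a unit quaternion [w, x, y, z].
In Python, from workcell import telemetry, vision, env gives the robot as it stands.
- The arm moves only by the tool jog_arm, never from a script. Its argument "moves" is a list of rows, each an object of numbers: "x", "y", "z": the shift along the tool's x, y, z in m; "roll": the turn about the tool's z in rad. A call has 1 to 8 rows; each row is the pose to reach, as a shift and turn from the pose commanded when the call began, along the tool's axes at that moment; what a row does not reach only later rows make up. A row lasts 1/10 s, in which the tool goes at most 50 mm and 8.59 degrees, less where a joint would pass 70% of its speed; a pose out of reach is approached as far as the arm can. A call with a gripper value outside its range is refused whole. "grip" is the closure in counts, from 0 (fully open) to 255 (shut), set as the call begins (left out, the last holds). The fingers move at their own pace and stop on an object; the grip force is fixed at half the most. Time passes only in rows, so rows that repeat a pose let the fingers close. It gives the time, the measured TCP pose, the force, the opening and the grip force at its end, in the units of the state.
- telemetry.get_state(): the state, without advancing time (a new reading comes with each control period).
- vision.grab_frame(name): name is "scene" or "side" or "wrist"; returns a dict with "color" (400x640x3 uint8, red, green, blue), "mtx" (3x3 intrinsics, pixels), "D" ([k1, k2, p1, p2, k3] as OpenCV has them; the pictures are not rectified), "R" (3x3) and "t" (3): a world point X has camera coordinates R X + t. Camera axes: x right, y down, z forward; pixel columns grow to the right and rows downward; lengths in mm; the calibration is good to about 2 mm. A picture is of the moment at which its call begins. There is no depth.
- env.sign_off(): hands the job in; it is judged then, once.
The state is a dict: "time_s": time; "joints": joint angles; "joint_velocities": joint speeds; "joint_torque": joint torques, N m; "ee_pos": TCP position; "ee_rot": TCP orientation; "ft_force": force on the tool from outside, world axes, zero at the start; "wrist_torque": the same for the moment, N m; "opening": opening from 0.0 (shut) to 1.0 (fully open); "grasp_force": force on a finger pad.
Only numpy, scipy, OpenCV 4.12 (cv2) and the standard library are available. Lean on these libraries where they do the work, as an engineer would, in place of code of your own. Each camera call takes 0.05 s, during which the arm holds its last target. There are 200 camera calls.

## Working session

There is one attempt and no reset: what is moved stays moved. The work goes in short steps, Python scripts to look and compute and a tool call to move; the robot and the scene stay as the last step left them, time stands still between calls to the robot, and variables do not carry over. Pictures are saved under pics/ and viewed, at most 10 in all, crops included, and the job is handed in when it is done.

Besides the shell and the picture viewer there is one more tool, called after ">>>" as name(argument=value, ...), one argument or row to a line, values as JSON. jog_arm: Moves the arm, as the interface text tells. Its arguments: {"type":"object","properties":{"moves":{"type":"array"},"grip":{"type":"number"}},"required":["moves"]}

```bash
mkdir -p pics; cat > h.py <<'E'
import numpy as np, cv2
from workcell import telemetry, vision, env
def ray(f,u,v):
    p=cv2.undistortPoints(np.array([[[u,v]]],float),f['mtx'],f['D'])[0,0]
    d=f['R'].T@np.array([p[0],p[1],1.]); c=-f['R'].T@f['t']; return c,d
def onz(f,u,v,z):
    c,d=ray(f,u,v); return c+d*(z-c[2])/d[2]
def proj(f,X):
    r,_=cv2.Rodrigues(f['R']); return cv2.projectPoints(np.array(X,float).reshape(-1,1,3),r,f['t'],f['mtx'],f['D'])[0][:,0]
def save(f,n,im=None):
    cv2.imwrite('pics/'+n,cv2.cvtColor(f['color'] if im is None else im,cv2.COLOR_RGB2BGR))
E
python3 - <<'E'
from h import *
import pickle
fs={}
for n in('scene','side','wrist'):
    f=vision.grab_frame(n);fs[n]={k:np.array(f[k]) if k!='t' else np.array(f[k]).ravel() for k in('color','mtx','D','R','t')};save(f,n+'0.png');print(n,-fs[n]['R'].T@fs[n]['t'])
pickle.dump(fs,open('f0.pkl','wb'))
s=telemetry.get_state();print(s['time_s'],s['ee_pos'],s['ee_rot'],s['opening'],s['ft_force'])
E
```

```text
scene [1175.90527602 -648.27757582  883.67767255]
side [ 500.20836221  684.54672971 1058.3863663 ]
wrist [188.2816524  548.27025501 373.47010579]
0.15 [248.20522044 518.24465003 249.30755912] [-2.58841058e-04  2.21571398e-01  9.75143928e-01 -6.07305385e-04] 1.0021628808183762 [ 0.35891886 -0.88819606 -0.19374788]
```

View pics/scene0.png

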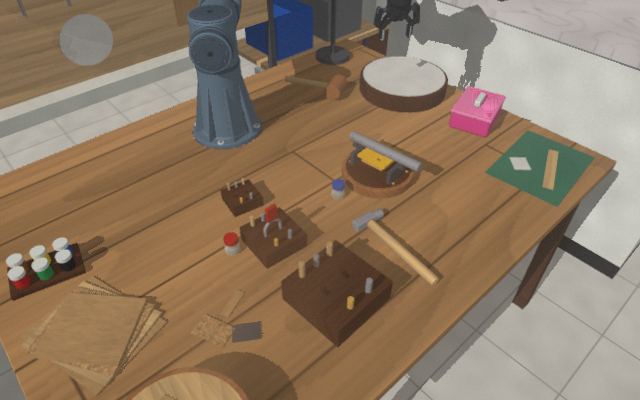

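View pics/side0.png

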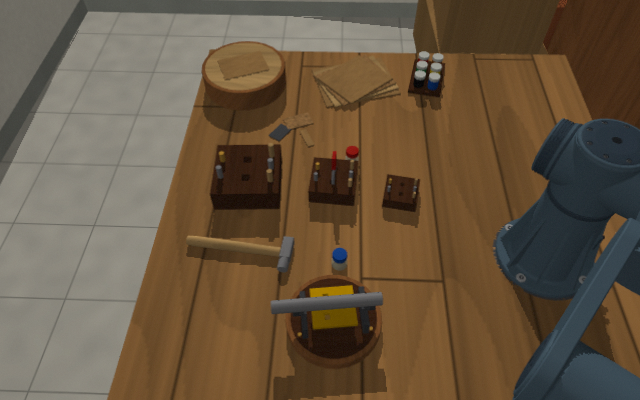

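The scene view shows the clamp with its red tab (271,212) in the middle-sized block, and the post and yellow plate at about (380,158). The side view shows the tab at (334,160), the post from (273,306) to (382,299), and the stump centred near (334,318).

```bash
cat > m.py <<'E'
from h import *
import pickle
fs=pickle.load(open('f0.pkl','rb'))
def mid(a,b):
    (c,d),(e,g)=a,b
    A=np.stack([d,-g],1);s=np.linalg.lstsq(A,e-c,rcond=None)[0]
    p,q=c+d*s[0],e+g*s[1];return (p+q)/2,np.linalg.norm(p-q)
roi={'scene':[(255,200,285,240),(340,130,425,185)],'side':[(322,145,346,175),(265,275,390,345)]}
C={}
for n in fs:
    if n=='wrist':continue
    f=fs[n];h=cv2.cvtColor(f['color'],cv2.COLOR_RGB2HSV)
    red=(((h[...,0]<6)|(h[...,0]>174))&(h[...,1]>180)&(h[...,2]>90)).astype(np.uint8)
    yel=((h[...,0]>20)&(h[...,0]<30)&(h[...,1]>200)&(h[...,2]>150)).astype(np.uint8)
    gry=((h[...,1]<40)&(h[...,2]>90)).astype(np.uint8)
    out=[]
    for m,r in((red,0),(yel,1),(gry,1)):
        x0,y0,x1,y1=roi[n][r];k=np.zeros_like(m);k[y0:y1,x0:x1]=m[y0:y1,x0:x1]
        cs=max(cv2.findContours(k,0,1)[0],key=cv2.contourArea);rc=cv2.minAreaRect(cs)
        print(n,cv2.contourArea(cs),np.round(cv2.boxPoints(rc)).tolist());out.append(rc)
    C[n]=out
    b=cv2.boxPoints(out[2]);e=[(b[i]+b[(i+1)%4])/2 for i in range(4)];L=[np.linalg.norm(b[i]-b[(i+1)%4]) for i in range(4)]
    j=int(np.argmin(L));e=[e[j],e[(j+2)%4]]
    print('post ends',[np.round(onz(f,*q,98),1) for q in e])
p,g=mid(ray(fs['scene'],*C['scene'][0][0]),ray(fs['side'],*C['side'][0][0]));print('tab',p,g)
for n in C: print('yel',onz(fs[n],*C[n][1][0],80), 'tab@104',onz(fs[n],*C[n][0][0],104))
print('block top centre',onz(fs['side'],333,178,45))
E
python3 m.py
python3 - <<'E'
from h import *
import pickle
fs=pickle.load(open('f0.pkl','rb'))
a=fs['scene']['color'][120:270,210:430];b=fs['side']['color'][130:370,260:400]
a=cv2.resize(a,None,fx=2.3,fy=2.3,interpolation=2)
b=cv2.resize(b,(int(140*2.1),int(240*2.1)),interpolation=2)
H=max(a.shape[0],b.shape[0]);im=np.zeros((H,a.shape[1]+b.shape[1],3),np.uint8);im[:a.shape[0],:a.shape[1]]=a;im[:b.shape[0],a.shape[1]:]=b
save(None,'c1.png',im);print(im.shape)
E
```

```text
scene 14.0 [[263.0, 213.0], [272.0, 202.0], [275.0, 205.0], [266.0, 216.0]]
(504, 800, 3)Traceback (most recent call last):
  File "m.py", line 19, in <module>
    cs=max(cv2.findContours(k,0,1)[0],key=cv2.contourArea);rc=cv2.minAreaRect(cs)
ValueError: max() iterable argument is empty
```

View pics/c1.png

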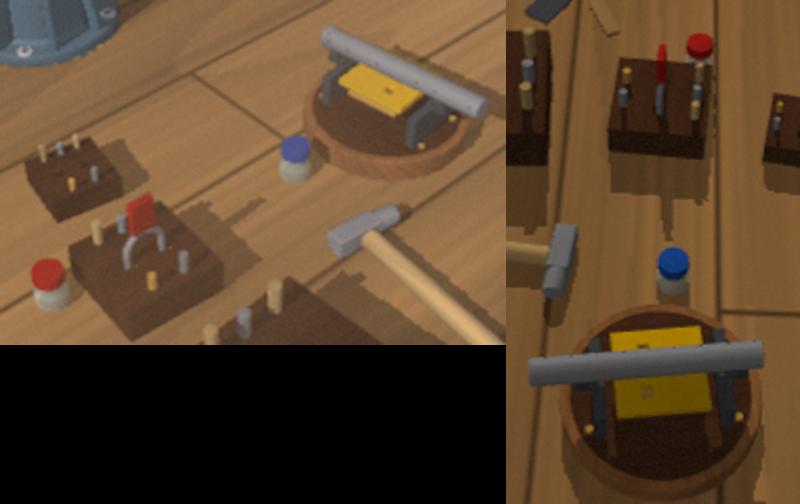

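The crop shows the clamp upright in the block with its tab plane seen edge-on from the side camera. One slot shows in each view: scene ~(380,160) and side ~(327,317). I'll loosen the thresholds.

```bash
sed -i 's/(h\[...,1\]>180)&(h\[...,2\]>90)/(h[...,1]>160)\&(h[...,2]>90)/; s/h\[...,0\]>20)&(h\[...,0\]<30)&(h\[...,1\]>200)&(h\[...,2\]>150/h[...,0]>18)\&(h[...,0]<32)\&(h[...,1]>190)\&(h[...,2]>120/; s/h\[...,1\]<40)&(h\[...,2\]>90/h[...,1]<50)\&(h[...,2]>80/' m.py
cat >> m.py <<'E'
print('slot scene',onz(fs['scene'],379.6,159.6,80),'side',onz(fs['side'],327,316.7,80))
E
python3 m.py
python3 -c "
import pickle,cv2
f=pickle.load(open('f0.pkl','rb'));
for n,p in(('scene',[(378,157),(370,155),(271,212),(385,150)]),('side',[(333,322),(345,310),(334,160),(320,303)])):
  h=cv2.cvtColor(f[n]['color'],cv2.COLOR_RGB2HSV);print([h[v,u].tolist() for u,v in p])"
```

```text
scene 120.5 [[263.0, 206.0], [275.0, 204.0], [278.0, 219.0], [266.0, 222.0]]
scene 54.0 [[374.0, 163.0], [379.0, 154.0], [390.0, 160.0], [385.0, 169.0]]
scene 788.5 [[338.0, 160.0], [352.0, 130.0], [422.0, 163.0], [408.0, 192.0]]
post ends [array([421.5, 128.9,  98. ]), array([646.7, 165.7,  98. ])]
side 15.5 [[332.0, 151.0], [335.0, 151.0], [335.0, 158.0], [332.0, 158.0]]
side 303.0 [[309.0, 288.0], [352.0, 285.0], [352.0, 293.0], [310.0, 297.0]]
side 592.0 [[271.0, 299.0], [382.0, 291.0], [382.0, 299.0], [271.0, 306.0]]
post ends [array([398.1, 175.4,  98. ]), array([627.4, 201.9,  98. ])]
tab [ 510.20054024 -205.35575155  113.39360106] 5.064402263896872
yel [528.46481766 169.41794574  80.        ] tab@104 [ 505.02643081 -199.41701807  104.        ]
yel [504.0807079  159.78472748  80.        ] tab@104 [ 508.29294517 -216.36549652  104.        ]
block top centre [ 507.99733794 -187.94179453   45.        ]
slot scene [518.18028992 170.77536739  80.        ] side [510.55275534 219.73794405  80.        ]
[[21, 188, 191], [21, 186, 199], [6, 180, 125], [0, 7, 156]]
[[23, 253, 102], [22, 255, 103], [3, 245, 75], [0, 0, 75]]
```

>>> jog_arm(
  moves=[
    {"x": -0.04,"y": -0.024,"z": -0.008,"roll": 0.14},
    {"x": -0.08,"y": -0.048,"z": -0.016,"roll": 0.28},
    {"x": -0.12,"y": -0.072,"z": -0.024,"roll": 0.42},
    {"x": -0.16,"y": -0.096,"z": -0.032,"roll": 0.56},
    {"x": -0.2,"y": -0.12,"z": -0.04,"roll": 0.7},
    {"x": -0.24,"y": -0.144,"z": -0.048,"roll": 0.84},
    {"x": -0.28,"y": -0.168,"z": -0.056,"roll": 0.98},
    {"x": -0.32,"y": -0.192,"z": -0.064,"roll": 1.12},
  ],
)

```text
time_s: 0.95
ee_pos: [454.6, 205.4, 314.2]
ee_rot: [-0.0, 0.708, 0.706, 0.0]
ft_force: [-0.3, 0.2, -0.7]
opening: 0.999
grasp_force: 0.0
```

>>> jog_arm(
  moves=[
    {"x": -0.043,"y": 0.03,"z": -0.008},
    {"x": -0.086,"y": 0.06,"z": -0.016},
    {"x": -0.086,"y": 0.06,"z": -0.016},
    {"x": -0.086,"y": 0.06,"z": -0.016},
    {"x": -0.086,"y": 0.06,"z": -0.016},
  ],
)

```text
invalid input at $.moves[0]: expected keys x, y, z, roll
```

```bash
cat > w.py <<'E'
from h import *
import pickle,sys
f=vision.grab_frame('wrist');f={k:np.array(f[k]) for k in('color','mtx','D','R','t')};f['t']=f['t'].ravel()
pickle.dump(f,open(sys.argv[1]+'.pkl','wb'));save(f,sys.argv[1]+'.png')
s=telemetry.get_state();print(s['time_s'],s['ee_pos'],s['ee_rot'],'cam',-f['R'].T@f['t'],f['R'][2],'tcp px',proj(f,s['ee_pos']))
E
python3 w.py w1
```

```text
1.0 [458.88596651 200.08172713 315.62283163] [2.80702728e-03 7.11872806e-01 7.02302766e-01 2.32511333e-04] cam [454.49827889 272.95647952 438.5281962 ] [-3.71973852e-07 -2.62364309e-01 -9.64968896e-01] tcp px [[330.23673936 298.67081757]]
```

View pics/w1.png

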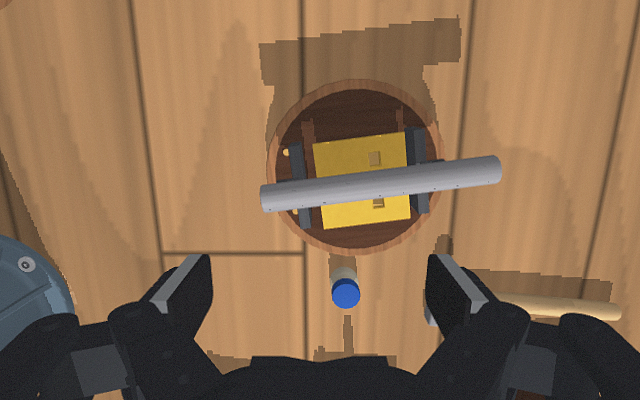

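The wrist view shows the post from (261,198) to (500,170), with +x to the right. Slots are at about (375,158) and (378,203), and the blue jar is at (346,291).

```bash
cat > m2.py <<'E'
from h import *
import pickle
f=pickle.load(open('w1.pkl','rb'));h=cv2.cvtColor(f['color'],cv2.COLOR_RGB2HSV)
def roi(m,b):
    k=np.zeros(m.shape,np.uint8);k[b[1]:b[3],b[0]:b[2]]=m[b[1]:b[3],b[0]:b[2]];return k
g=roi((h[...,1]<40)&(h[...,2]>90),(250,145,510,220));g=cv2.morphologyEx(g,cv2.MORPH_OPEN,np.ones((5,5)))
c=max(cv2.findContours(g,0,1)[0],key=cv2.contourArea);r=cv2.minAreaRect(c);b=cv2.boxPoints(r);print('post box',b.round().tolist(),cv2.contourArea(c))
mid=[(b[i]+b[(i+1)%4])/2 for i in range(4)];L=[np.linalg.norm(b[i]-b[(i+1)%4]) for i in range(4)];j=int(np.argmin(L))
# silhouette centre line ~ axis height 96
e=sorted([onz(f,*mid[j],96),onz(f,*mid[(j+2)%4],96)],key=lambda p:p[0])
ax=(e[1]-e[0])/np.linalg.norm(e[1]-e[0]);O=e[0]+100/230*(e[1]-e[0]);print('ends',e,'len',np.linalg.norm(e[1]-e[0]),'O',O,'ang',np.degrees(np.arctan2(ax[1],ax[0])))
y=roi((h[...,0]>18)&(h[...,0]<32)&(h[...,1]>150)&(h[...,2]>130),(300,120,425,240))
cs=[c for c in cv2.findContours(y,cv2.RETR_CCOMP,1)[0]]
pts=np.vstack([c for c in cs if cv2.contourArea(c)>200]);r=cv2.minAreaRect(pts);b=cv2.boxPoints(r);q=np.array([onz(f,*p,80) for p in b])
print('plate',r,'sizes',np.linalg.norm(q[0]-q[1]),np.linalg.norm(q[1]-q[2]),'c',q.mean(0),[np.degrees(np.arctan2(*(q[i+1]-q[i])[1::-1])) for i in(0,1)])
for b in((362,145,388,172),(365,192,390,214)):
    s=roi(~((h[...,0]>18)&(h[...,1]>150)&(h[...,2]>195)),b)
    print('slot');[print(' '.join('%3d'%v for v in f['color'][yy,b[0]:b[2],0])) for yy in range(b[1],b[3],2)]
im=cv2.resize(f['color'][100:260,250:510],None,fx=3,fy=3,interpolation=2);save(f,'c2.png',im)
E
python3 m2.py
```

```text
post box [[258.0, 185.0], [499.0, 154.0], [506.0, 201.0], [264.0, 233.0]] 6670.0
ends [array([397.27525223, 170.23609202,  96.        ]), array([634.99694078, 201.99802207,  96.        ])] len 239.8341539630784 O [500.63250812 184.04562682  96.        ] ang 7.6102024148388825
plate ((363.5018615722656, 180.34759521484375), (86.95903778076172, 92.82241821289062), 82.56858825683594) sizes 91.75532604165292 91.15585867588845 c [500.50214879 194.56077311  80.        ] [np.float64(7.325678139213316), np.float64(-79.10778264125048)]
slot
163 163 166 168 163 168 163 167 164 165 167 167 166 167 168 169 170 169 169 171 169 170 171 168 166 170
157 164 164 165 165 164 163 167 167 167 167 166 167 167 170 171 168 171 169 169 170 169 171 171 171 168
161 165 168 168 165 165 165 167 168 169 170 168 167 168 170 171 169 171 168 171 170 171 167 169 171 171
164 164 166 165 168 170 164 169 174 171 168 159 149 148 151 154 135 135 165 171 173 170 170 167 169 171
170 168 165 166 166 168 149 149 148 149 154 154 154 147 155 153 128 125 152 170 170 171 165 170 169 170
165 162 165 165 165 178 149 152 152 152 15
[... 1298 characters left out ...]

228 230 228 230 230 232 237 226 153 147 148 148 145 151 144 147 147 128 137 234 237 235 231 234 234
233 233 233 233 231 231 235 229 153 146 144 149 149 149 146 145 148 135 122 215 239 233 233 234 234
233 233 231 232 230 232 233 222 219 212 213 213 210 216 217 218 197 198 112 183 239 234 234 233 233
231 231 232 230 232 233 234 220 195 152 138 139 132 128 118 122 136 134 130 161 234 233 231 231 232
233 232 231 231 231 232 233 224 199 171 189 201 213 208 223 222 230 226 230 232 231 232 233 231 233
232 234 232 231 232 231 232 231 233 235 236 235 234 235 234 235 229 231 232 232 232 233 229 231 232
233 234 233 233 232 233 234 232 233 233 234 231 233 231 230 233 231 232 231 231 230 231 231 230 232
```

View pics/c2.png

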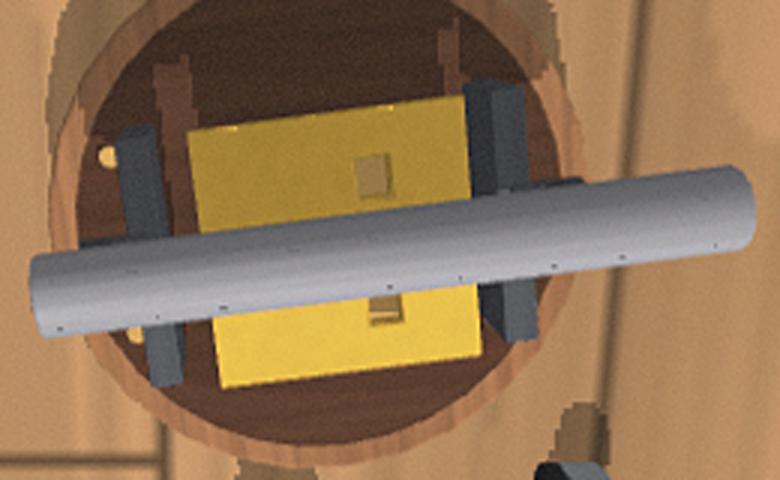

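The close-up shows both slots clearly: the upper one centred at about (374.6,158.2), the lower one with its bottom edge from (373.5,208) to (384.5,206.5). The post edges can be read cleanly.

```bash
cat > m3.py <<'E'
from h import *
import pickle
f=pickle.load(open('w1.pkl','rb'))
e0,e1=onz(f,261.3,199.5,96),onz(f,499.5,168.3,96)
ax=(e1-e0)/np.linalg.norm(e1-e0);ay=np.array([-ax[1],ax[0],0]);O=e0+100/230*(e1-e0)
print('len',np.linalg.norm(e1-e0),'O',O,'ang',np.arctan2(ax[1],ax[0]))
B=lambda p:np.round([(p-O)@ax,(p-O)@ay],1)
print('slotU',B(onz(f,374.6,158.2,80)),'edges',B(onz(f,368.2,159,80)),B(onz(f,380.8,158,80)))
print('slotL',B(onz(f,373.5,208,80)),B(onz(f,384.5,206.5,80)))
for n,(u,v) in dict(TL=(313,143.5),TR=(404.8,132),BL=(323.5,229),BR=(410.5,218)).items(): print(n,B(onz(f,u,v,80)))
E
python3 m3.py
```

```text
len 235.15798467676981 O [499.03170763 193.7590959   96.        ] ang 0.13221501078495684
slotU [15.  23.2] edges [ 8.6 23.3] [21.3 22.6]
slotL [  9.  -28.7] [ 20.6 -28.6]
TL [-44.3  46.1]
TR [47.1 45.2]
BL [-45.7 -44.7]
BR [ 46.7 -44.9]
```

>>> jog_arm(
  moves=[
    {"x": -0.046,"y": 0.005,"z": 0,"roll": 0},
    {"x": -0.092,"y": 0.01,"z": 0,"roll": 0},
    {"x": -0.138,"y": 0.015,"z": 0,"roll": 0},
    {"x": -0.184,"y": 0.02,"z": 0,"roll": 0},
    {"x": -0.23,"y": 0.025,"z": 0,"roll": 0},
    {"x": -0.276,"y": 0.03,"z": 0,"roll": 0},
    {"x": -0.322,"y": 0.035,"z": 0,"roll": 0},
    {"x": -0.368,"y": 0.04,"z": 0,"roll": 0},
  ],
)

```text
time_s: 1.8
ee_pos: [495.3, -162.3, 313.8]
ee_rot: [-0.0, 0.706, 0.709, 0.0]
ft_force: [0.7, 0.1, 0.2]
opening: 0.999
grasp_force: 0.0
```

>>> jog_arm(
  moves=[
    {"x": -0.02,"y": 0.005,"z": 0,"roll": 0},
    {"x": -0.04,"y": 0.01,"z": 0,"roll": 0},
    {"x": -0.04,"y": 0.01,"z": 0,"roll": 0},
    {"x": -0.04,"y": 0.01,"z": 0,"roll": 0},
    {"x": -0.04,"y": 0.01,"z": 0,"roll": 0},
  ],
)

```text
time_s: 2.3
ee_pos: [505.8, -199.2, 313.9]
ee_rot: [-0.0, 0.705, 0.709, 0.0]
ft_force: [-0.1, -0.1, -1.3]
opening: 1.003
grasp_force: 0.0
```

```bash
python3 w.py w2
```

```text
2.35 [ 505.76313742 -199.18914085  314.02999179] [-1.49358873e-04  7.05032971e-01  7.09174504e-01  1.00212433e-04] cam [ 505.19414231 -131.69655707  438.2521509 ] [ 0.00172795 -0.26188734 -0.9650969 ] tcp px [[319.06082326 284.63510827]]
```

View pics/w2.png

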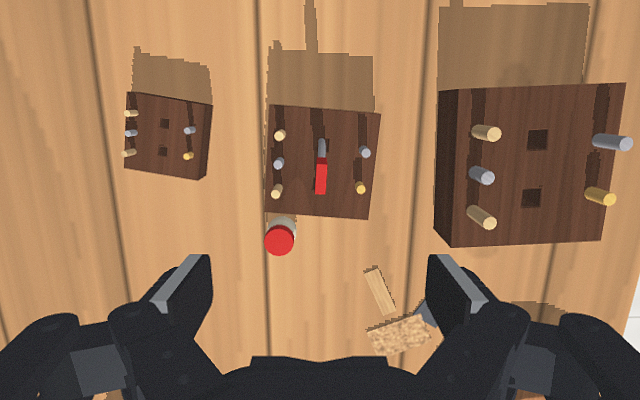

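The clamp's tab shows at (321,176), with its top towards (321,193). The block's top corners are about (269,104), (380,114), (369,219) and (263,211), and the red jar is at (280,238).

```bash
cat > m4.py <<'E'
from h import *
import pickle
f=pickle.load(open('w2.pkl','rb'));h=cv2.cvtColor(f['color'],cv2.COLOR_RGB2HSV)
r=(((h[...,0]<8)|(h[...,0]>172))&(h[...,1]>170)&(h[...,2]>70)).astype(np.uint8);r[:,:305]=0;r[:,340:]=0;r[210:]=0
ys,xs=np.nonzero(r);
for y in range(ys.min(),ys.max()+1,3): print(y,xs[ys==y].min(),xs[ys==y].max(),f['color'][y,(xs[ys==y].min()+xs[ys==y].max())//2,0])
q=np.array([onz(f,*p,45) for p in((269,104),(380,114),(369,219),(263,211))]);print(q.round(1),'c',q.mean(0),[np.linalg.norm(q[i]-q[i-1]).round(1) for i in range(4)])
print([np.round(np.arctan2(*(q[a]-q[b])[1::-1]),3) for a,b in((1,0),(2,3),(0,3),(1,2))])
y1=ys.max();t=onz(f,xs[ys==y1-1].mean(),y1+.5,124);print('tab near top edge',t)
print('pred tab px', proj(f,[[*q.mean(0)[:2],124],[*q.mean(0)[:2],82]]))
E
python3 m4.py
```

```text
157 317 317 119
160 317 326 125
163 316 326 123
166 316 326 220
169 316 326 218
172 316 326 218
175 316 326 219
178 315 326 219
181 315 325 220
184 315 325 220
187 315 325 219
190 315 325 221
193 315 325 249
[[ 452.6 -133.2   45. ]
 [ 571.  -142.9   45. ]
 [ 564.2 -261.    45. ]
 [ 442.1 -252.    45. ]] c [ 507.47793215 -197.29415834   45.        ] [np.float64(119.3), np.float64(118.9), np.float64(118.3), np.float64(122.4)]
[np.float64(-0.082), np.float64(-0.074), np.float64(1.483), np.float64(1.513)]
tab near top edge [ 506.96079809 -211.97284399  124.        ]
pred tab px [[320.68406842 178.60049947]
 [320.44150792 170.06853106]]
```

>>> jog_arm(
  moves=[
    {"x": 0.001,"y": 0.0015,"z": 0.035,"roll": 0.04},
    {"x": 0.001,"y": 0.0015,"z": 0.075,"roll": 0.076},
    {"x": 0.001,"y": 0.0015,"z": 0.115,"roll": 0.076},
    {"x": 0.001,"y": 0.0015,"z": 0.15,"roll": 0.076},
    {"x": 0.001,"y": 0.0015,"z": 0.18,"roll": 0.076},
    {"x": 0.001,"y": 0.0015,"z": 0.2,"roll": 0.076},
    {"x": 0.001,"y": 0.0015,"z": 0.21,"roll": 0.076},
    {"x": 0.001,"y": 0.0015,"z": 0.21,"roll": 0.076},
  ],
)

```text
time_s: 3.15
ee_pos: [506.6, -198.4, 103.0]
ee_rot: [-0.001, 0.732, 0.682, -0.0]
ft_force: [-0.1, 0.4, -0.3]
opening: 1.002
grasp_force: 0.0
```

```bash
python3 w.py w3
```

```text
3.2 [ 507.37376056 -199.12247152  104.26724523] [-9.81890015e-05  7.31827562e-01  6.81489845e-01  2.83870809e-07] cam [ 511.30255631 -131.19483704  227.34912534] [-0.02005398 -0.2604466  -0.96527996] tcp px [[321.52096345 287.63833812]]
```

View pics/w3.png

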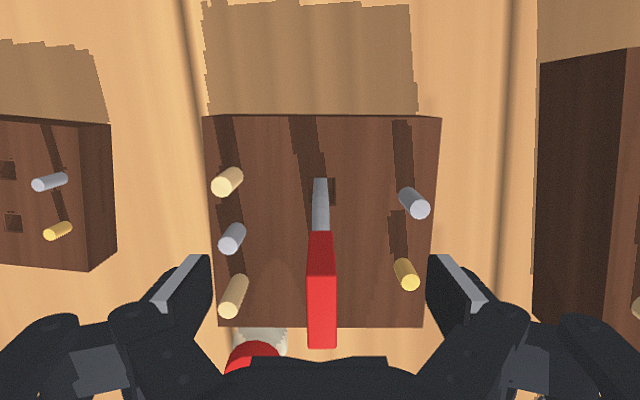

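The tab is centred between the fingers and square to them, with its top face spanning rows 276–347. Closing.

>>> jog_arm(
  grip=255,
  moves=[
    {"x": 0,"y": 0,"z": 0,"roll": 0},
    {"x": 0,"y": 0,"z": 0,"roll": 0},
    {"x": 0,"y": 0,"z": 0,"roll": 0},
    {"x": 0,"y": 0,"z": 0,"roll": 0},
    {"x": 0,"y": 0,"z": 0,"roll": 0},
    {"x": 0,"y": 0,"z": 0,"roll": 0},
    {"x": 0,"y": 0,"z": 0,"roll": 0},
    {"x": 0,"y": 0,"z": 0,"roll": 0},
  ],
)

```text
time_s: 4.0
ee_pos: [507.3, -199.8, 104.3]
ee_rot: [0.0, 0.732, 0.681, -0.0]
ft_force: [-1.3, 0.6, 3.7]
opening: 0.108
grasp_force: 58.5
```

>>> jog_arm(
  moves=[
    {"x": 0,"y": 0,"z": 0,"roll": 0},
    {"x": 0,"y": 0,"z": 0,"roll": 0},
    {"x": 0,"y": 0,"z": 0,"roll": 0},
    {"x": 0,"y": 0,"z": 0,"roll": 0},
  ],
)

```text
time_s: 4.4
ee_pos: [507.3, -199.8, 104.4]
ee_rot: [0.0, 0.732, 0.681, 0.0]
ft_force: [-0.9, 0.9, 4.9]
opening: 0.108
grasp_force: 58.8
```

>>> jog_arm(
  moves=[
    {"x": 0,"y": 0,"z": -0.008,"roll": 0},
    {"x": 0,"y": 0,"z": -0.018,"roll": 0},
    {"x": 0,"y": 0,"z": -0.03,"roll": 0},
    {"x": 0,"y": 0,"z": -0.044,"roll": 0},
    {"x": 0,"y": 0,"z": -0.06,"roll": 0},
    {"x": 0,"y": 0,"z": -0.08,"roll": 0},
    {"x": 0,"y": 0,"z": -0.11,"roll": 0},
    {"x": 0,"y": 0,"z": -0.136,"roll": 0},
  ],
)

```text
time_s: 5.2
ee_pos: [507.3, -199.7, 242.4]
ee_rot: [0.001, 0.732, 0.681, 0.0]
ft_force: [0.9, 0.3, -2.3]
opening: 0.107
grasp_force: 58.4
```

```bash
python3 w.py w4
```

```text
5.25 [ 509.35062361 -200.91371168  247.42960036] [0.00429118 0.7320139  0.68127544 0.00100797] cam [ 511.67337345 -132.18291577  366.60797291] [-0.01743843 -0.26242301 -0.96479535] tcp px [[325.23128817 293.79052798]]
```

>>> jog_arm(
  moves=[
    {"x": 0.03,"y": -0.002,"z": 0,"roll": -0.03},
    {"x": 0.075,"y": -0.005,"z": 0,"roll": -0.06},
    {"x": 0.12,"y": -0.007,"z": 0,"roll": -0.09},
    {"x": 0.165,"y": -0.01,"z": 0,"roll": -0.12},
    {"x": 0.21,"y": -0.012,"z": 0,"roll": -0.15},
    {"x": 0.255,"y": -0.014,"z": 0,"roll": -0.18},
    {"x": 0.3,"y": -0.016,"z": 0,"roll": -0.204},
    {"x": 0.345,"y": -0.018,"z": 0,"roll": -0.204},
  ],
)

```text
time_s: 6.05
ee_pos: [513.9, 147.6, 240.7]
ee_rot: [0.0, 0.659, 0.752, 0.0]
ft_force: [0.4, -0.3, -1.6]
opening: 0.115
grasp_force: 58.6
```

>>> jog_arm(
  moves=[
    {"x": 0.03,"y": 0.003,"z": 0,"roll": 0},
    {"x": 0.045,"y": 0.006,"z": 0,"roll": 0},
    {"x": 0.05,"y": 0.008,"z": 0,"roll": 0},
    {"x": 0.05,"y": 0.008,"z": 0,"roll": 0},
    {"x": 0.05,"y": 0.008,"z": 0,"roll": 0},
    {"x": 0.05,"y": 0.008,"z": 0,"roll": 0},
    {"x": 0.05,"y": 0.008,"z": 0,"roll": 0},
  ],
)

```text
time_s: 6.75
ee_pos: [515.6, 195.3, 240.0]
ee_rot: [0.0, 0.66, 0.752, -0.0]
ft_force: [0.1, 0.1, -2.7]
opening: 0.111
grasp_force: 58.6
```

```bash
python3 w.py w5
```

```text
6.8 [515.58629873 195.49847763 240.00935956] [ 2.58830638e-05  6.59451249e-01  7.51747329e-01 -4.58625261e-05] cam [506.78927584 262.31442573 364.27040871] [ 0.03447766 -0.26041968 -0.96487972] tcp px [[318.64595869 284.0347312 ]]
```

View pics/w5.png

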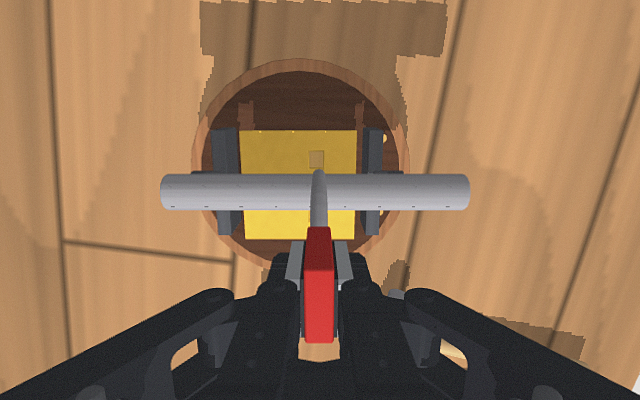

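The view is static and square: the post runs from (161,191) to (470,191), the visible slot is at (316,158), and the clamp bow is at (319,170–225), close to the slot's column.

```bash
cat > m5.py <<'E'
from h import *
import pickle
f=pickle.load(open('w5.pkl','rb'));I=f['color'].astype(int)
for y in (152,156,160,164): print(y,I[y,304:330,0].tolist())
print('col316',I[145:172,316,0].tolist())
print('post rows',[(u,I[168:216,u].mean(1).astype(int).tolist()) for u in(180,260)])
print('row191 L',I[191,155:168,2].tolist(),'R',I[191,462:478,2].tolist())
print('bow',[(y,I[y,305:333,2].tolist()) for y in(172,215,222)])
tcp=np.array([515.6,195.4,240]);a=2*np.arctan2(.7517,.6595);X=np.array([np.cos(a),np.sin(a),0]);Y=np.array([np.sin(a),-np.cos(a),0])
print('yaw Y',np.arctan2(Y[1],Y[0]))
for yc,z in((18,48),(26,48),(26,0),(18,0),(22,0),(0,66),(0,74),(-14,114),(14,114),(14,72)): print(yc,z,proj(f,tcp+X*yc+np.array([0,0,z-94])))
E
python3 m5.py
```

```text
152 [181, 176, 179, 186, 171, 162, 165, 162, 167, 166, 161, 166, 165, 165, 162, 164, 160, 166, 161, 141, 173, 186, 185, 181, 186, 181]
156 [179, 178, 183, 183, 182, 167, 161, 169, 174, 166, 168, 168, 168, 167, 166, 161, 163, 160, 168, 137, 170, 182, 181, 182, 184, 183]
160 [179, 177, 177, 177, 192, 163, 163, 167, 171, 165, 164, 169, 167, 165, 161, 160, 164, 166, 165, 138, 176, 184, 182, 187, 186, 182]
164 [175, 179, 177, 177, 192, 167, 162, 164, 166, 166, 166, 167, 161, 164, 163, 163, 166, 160, 167, 144, 178, 183, 177, 178, 181, 184]
col316 [182, 184, 179, 183, 186, 162, 154, 165, 166, 169, 165, 168, 165, 163, 168, 167, 165, 165, 167, 161, 163, 168, 150, 159, 134, 97, 88]
post rows [(180, [155, 154, 150, 156, 156, 142, 108, 99, 109, 112, 113, 110, 111, 112, 110, 119, 126, 126, 133, 135, 142, 148, 157, 159, 158, 161, 164, 167, 167, 173, 178, 180, 181, 182, 183, 188, 185, 189, 189, 192, 184, 175, 161, 153, 152, 156, 152, 156]), (260, [126, 125, 125, 124, 128, 112, 104, 102, 109, 108, 112, 112, 114, 110, 113, 119, 127, 134, 130, 138, 142, 148, 157, 159, 161, 165, 162, 167, 168, 177, 179
[... 333 characters left out ...]
, 121, 83, 56, 55, 52, 60, 56, 55, 58, 56]), (215, [83, 82, 84, 71, 73, 92, 98, 96, 99, 101, 109, 110, 118, 122, 122, 121, 124, 125, 126, 129, 130, 131, 112, 81, 83, 86, 85, 85]), (222, [84, 84, 82, 77, 79, 95, 99, 100, 101, 104, 110, 114, 123, 122, 126, 125, 125, 131, 134, 129, 132, 133, 114, 81, 83, 87, 85, 82])]
yaw Y 0.13048348482564348
18 48 [[318.59402758 205.93806213]]
26 48 [[318.58733878 190.22255718]]
26 0 [[318.56613456 171.83539715]]
18 0 [[318.57162932 184.46510505]]
22 0 [[318.56889418 178.17953279]]
0 66 [[318.62146106 254.46390342]]
0 74 [[318.62812756 261.93607091]]
-14 114 [[318.68866306 349.60620218]]
14 114 [[318.65918252 275.43617862]]
14 72 [[318.61394688 230.2738399 ]]
```

```bash
cat > m6.py <<'E'
from h import *
import pickle
for n in('w3','w5'):
    f=pickle.load(open(n+'.pkl','rb'));I=f['color'].astype(int)
    u=321 if n=='w3' else 318
    print(n,'red/tab rows 225..352',I[225:352,u,0].tolist())
f=pickle.load(open('w5.pkl','rb'));I=f['color'].astype(int)
print('leg tip rows 160..180',[(u,I[160:182,u].mean(1).astype(int).tolist()) for u in(317,320)])
# bracket from w5
def fit(zs=96):
    # silhouette axis rows: top edge 173.5, bottom edge 209.7 ; ends 159.5 / 470.5
    m=191.6
    a,b=onz(f,159.8,m,96),onz(f,470.3,m,96);return a,b
a,b=fit();ax=(b-a)/np.linalg.norm(b-a);ay=np.array([-ax[1],ax[0],0]);O=a+100/230*(b-a)
print('len',np.linalg.norm(b-a),'ang',np.arctan2(ax[1],ax[0]),'O',O)
# exact axis y: tangent rays of silhouette edges, cylinder r 14 at z 96
B=lambda p:np.round([(p-O)@ax,(p-O)@ay],1)
for v in(173.6,209.7):
    c,d=ray(f,315,v);P=np.array([(c-O)@ay,c[2]-96]);D=np.array([d@ay,d[2]]);D/=np.linalg.norm(D)
    print('edge dist',D[0]*P[1]-D[1]*P[0])
print('slot',B(onz(f,308.5,158,80)),B(onz(f,324,158,80)),'far',B(onz(f,316,149.7,80)))
print('tcp',B(np.array([515.6,195.4,80])))
print('plate',[B(onz(f,*p,80)) for p in((240,131),(356.5,131),(360,239.5),(244,239.5))])
E
python3 m6.py
```

```text
w3 red/tab rows 225..352 [139, 141, 146, 148, 144, 141, 140, 139, 134, 140, 136, 135, 142, 138, 140, 135, 137, 139, 137, 137, 140, 136, 143, 136, 135, 138, 140, 139, 139, 136, 135, 139, 136, 138, 140, 140, 138, 140, 136, 133, 138, 139, 138, 137, 137, 135, 136, 137, 140, 149, 161, 194, 225, 231, 228, 227, 226, 228, 228, 229, 228, 229, 229, 228, 229, 230, 228, 230, 230, 229, 230, 229, 230, 230, 229, 229, 228, 231, 229, 230, 229, 228, 230, 229, 231, 228, 231, 230, 230, 230, 231, 230, 230, 230, 230, 230, 231, 230, 230, 231, 231, 231, 232, 231, 233, 231, 230, 234, 232, 233, 232, 231, 232, 233, 233, 232, 233, 234, 232, 231, 234, 233, 235, 235, 232, 228, 230]
w5 red/tab rows 225..352 [124, 118, 116, 113, 111, 116, 112, 113, 117, 113, 114, 112, 113, 112, 113, 115, 117, 116, 111, 117, 115, 116, 112, 116, 115, 116, 116, 116, 112, 115, 112, 113, 114, 109, 116, 114, 114, 115, 114, 113, 115, 114, 114, 122, 125, 156, 185, 206, 208, 207, 204, 210, 207, 207, 211, 205, 207, 207, 207, 208, 208, 207, 207, 210, 208, 209, 211, 208, 212, 212, 211, 210, 207, 206, 210, 212, 212, 213, 212, 212, 213, 210, 213, 213, 214, 211, 212, 212, 213, 214, 214, 211, 212, 211, 214, 212, 213, 214, 214, 213, 213, 213, 211, 212, 213, 215, 214, 215, 214, 215, 213, 215, 214, 215, 214, 214, 216, 217, 211, 201, 202, 199, 200, 200, 201, 200, 203]
leg tip rows 160..180 [(317, [125, 125, 122, 123, 124, 127, 124, 109, 110, 104, 90, 89, 92, 94, 90, 90, 95, 91, 93, 89, 93, 93]), (320, [124, 122, 121, 123, 125, 123, 125, 107, 109, 107, 97, 102, 100, 101, 100, 103, 102, 102, 104, 100, 100, 98])]
len 240.61599294158688 ang 0.12999276933748427 O [497.19457668 194.06195079  96.        ]
edge dist 13.812653330803883
edge dist -13.98265764069609
slot [10.4 23.6] [22.8 23.6] far [16.4 30.2]
tcp [18.4 -1.1]
plate [array([-43.1,  44.9]), array([48.1, 44.8]), array([ 53.6, -45.8]), array([-44.9, -45.9])]
```

Measured along the post, the slot centre is 1.8 mm back from the clamp, and sideways agreement is within about 1 mm. Shift, then descend to just above the plate.

>>> jog_arm(
  moves=[
    {"x": -0.0005,"y": -0.0018,"z": 0.008,"roll": 0},
    {"x": -0.0005,"y": -0.0018,"z": 0.016,"roll": 0},
    {"x": -0.0005,"y": -0.0018,"z": 0.024,"roll": 0},
    {"x": -0.0005,"y": -0.0018,"z": 0.03,"roll": 0},
    {"x": -0.0005,"y": -0.0018,"z": 0.033,"roll": 0},
    {"x": -0.0005,"y": -0.0018,"z": 0.036,"roll": 0},
    {"x": -0.0005,"y": -0.0018,"z": 0.039,"roll": 0},
    {"x": -0.0005,"y": -0.0018,"z": 0.042,"roll": 0},
  ],
)

```text
time_s: 7.6
ee_pos: [513.9, 195.7, 198.0]
ee_rot: [0.0, 0.659, 0.752, 0.0]
ft_force: [-0.7, 0.7, -2.5]
opening: 0.112
grasp_force: 58.6
```

>>> jog_arm(
  moves=[
    {"x": 0,"y": 0,"z": 0.003,"roll": 0},
    {"x": 0,"y": 0,"z": 0.006,"roll": 0},
    {"x": 0,"y": 0,"z": 0.01,"roll": 0},
    {"x": 0,"y": 0,"z": 0.014,"roll": 0},
    {"x": 0,"y": 0,"z": 0.018,"roll": 0},
    {"x": 0,"y": 0,"z": 0.018,"roll": 0},
    {"x": 0,"y": 0,"z": 0.018,"roll": 0},
  ],
)

```text
time_s: 8.3
ee_pos: [513.6, 195.6, 179.8]
ee_rot: [-0.0, 0.659, 0.752, -0.0]
ft_force: [-0.3, -0.8, -1.7]
opening: 0.113
grasp_force: 58.6
```

```bash
python3 w.py w6; python3 - <<'E'
from h import *
import pickle
f=pickle.load(open('w6.pkl','rb'));a=f['color'][60:260,220:420]
save(f,'c6.png',cv2.resize(a,None,fx=3,fy=3,interpolation=2))
E
```

```text
8.35 [513.78519818 195.66083848 180.07246166] [4.96630551e-05 6.58948474e-01 7.52188076e-01 6.80114188e-05] cam [504.72484031 262.62667879 304.13375628] [ 0.03467302 -0.26023283 -0.96492314] tcp px [[319.05776622 284.7801854 ]]
```

View pics/c6.png

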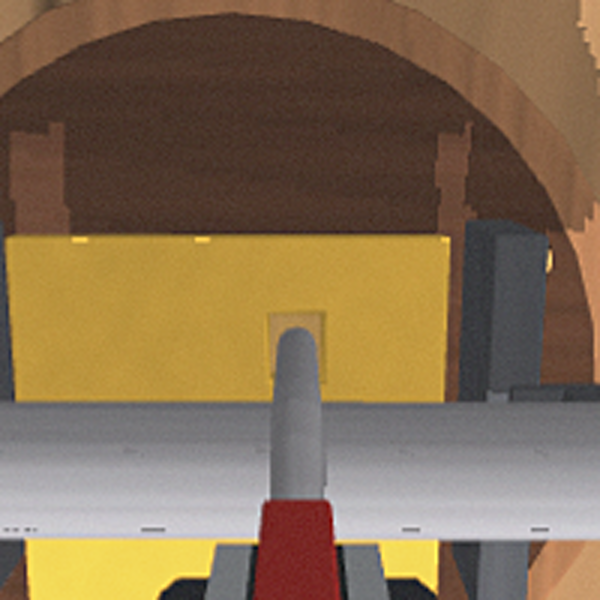

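The leg tip (crop column 298) sits over the slot (columns 267–326, centre 296.5). Continue down gently.

>>> jog_arm(
  moves=[
    {"x": 0,"y": -0.0003,"z": 0.0015,"roll": 0},
    {"x": 0,"y": -0.0003,"z": 0.003,"roll": 0},
    {"x": 0,"y": -0.0003,"z": 0.0045,"roll": 0},
    {"x": 0,"y": -0.0003,"z": 0.006,"roll": 0},
    {"x": 0,"y": -0.0003,"z": 0.0075,"roll": 0},
    {"x": 0,"y": -0.0003,"z": 0.0085,"roll": 0},
    {"x": 0,"y": -0.0003,"z": 0.0095,"roll": 0},
  ],
)

```text
time_s: 9.05
ee_pos: [513.4, 195.6, 170.3]
ee_rot: [-0.0, 0.659, 0.752, -0.0]
ft_force: [0.1, 0.0, -2.3]
opening: 0.105
grasp_force: 58.6
```

>>> jog_arm(
  moves=[
    {"x": 0,"y": 0,"z": 0.0015,"roll": 0},
    {"x": 0,"y": 0,"z": 0.003,"roll": 0},
    {"x": 0,"y": 0,"z": 0.0045,"roll": 0},
    {"x": 0,"y": 0,"z": 0.006,"roll": 0},
    {"x": 0,"y": 0,"z": 0.0075,"roll": 0},
    {"x": 0,"y": 0,"z": 0.009,"roll": 0},
    {"x": 0,"y": 0,"z": 0.0105,"roll": 0},
    {"x": 0,"y": 0,"z": 0.0105,"roll": 0},
  ],
)

```text
time_s: 9.85
ee_pos: [513.2, 195.6, 159.7]
ee_rot: [-0.0, 0.659, 0.752, -0.0]
ft_force: [-0.6, -0.1, -2.9]
opening: 0.11
grasp_force: 58.6
```

>>> jog_arm(
  moves=[
    {"x": 0,"y": 0,"z": 0.001,"roll": 0},
    {"x": 0,"y": 0,"z": 0.002,"roll": 0},
    {"x": 0,"y": 0,"z": 0.003,"roll": 0},
    {"x": 0,"y": 0,"z": 0.004,"roll": 0},
    {"x": 0,"y": 0,"z": 0.005,"roll": 0},
    {"x": 0,"y": 0,"z": 0.006,"roll": 0},
    {"x": 0,"y": 0,"z": 0.007,"roll": 0},
    {"x": 0,"y": 0,"z": 0.008,"roll": 0},
  ],
)

```text
time_s: 10.65
ee_pos: [513.6, 195.7, 153.0]
ee_rot: [0.0, 0.659, 0.752, 0.0]
ft_force: [-2.8, -0.3, 5.3]
opening: 0.105
grasp_force: 59.7
```

>>> jog_arm(
  moves=[
    {"x": 0,"y": 0,"z": 0.001,"roll": 0},
    {"x": 0,"y": 0,"z": 0.002,"roll": 0},
    {"x": 0,"y": 0,"z": 0.003,"roll": 0},
    {"x": 0,"y": 0,"z": 0.004,"roll": 0},
    {"x": 0,"y": 0,"z": 0.005,"roll": 0},
    {"x": 0,"y": 0,"z": 0.006,"roll": 0},
    {"x": 0,"y": 0,"z": 0.006,"roll": 0},
    {"x": 0,"y": 0,"z": 0.006,"roll": 0},
  ],
)

```text
time_s: 11.45
ee_pos: [513.6, 195.7, 146.8]
ee_rot: [0.0, 0.659, 0.752, 0.0]
ft_force: [-2.1, -0.2, 5.6]
opening: 0.104
grasp_force: 59.8
```

>>> jog_arm(
  moves=[
    {"x": 0,"y": 0,"z": 0.001,"roll": 0},
    {"x": 0,"y": 0,"z": 0.002,"roll": 0},
    {"x": 0,"y": 0,"z": 0.003,"roll": 0},
    {"x": 0,"y": 0,"z": 0.004,"roll": 0},
    {"x": 0,"y": 0,"z": 0.005,"roll": 0},
    {"x": 0,"y": 0,"z": 0.0055,"roll": 0},
    {"x": 0,"y": 0,"z": 0.006,"roll": 0},
    {"x": 0,"y": 0,"z": 0.006,"roll": 0},
  ],
)

```text
time_s: 12.25
ee_pos: [513.7, 195.7, 140.7]
ee_rot: [0.0, 0.659, 0.752, 0.0]
ft_force: [-2.1, -0.3, 5.5]
opening: 0.109
grasp_force: 59.8
```

>>> jog_arm(
  moves=[
    {"x": 0,"y": 0,"z": 0.0004,"roll": 0},
    {"x": 0,"y": 0,"z": 0.0008,"roll": 0},
    {"x": 0,"y": 0,"z": 0.0012,"roll": 0},
    {"x": 0,"y": 0,"z": 0.0012,"roll": 0},
  ],
)

```text
time_s: 12.65
ee_pos: [513.6, 195.7, 139.6]
ee_rot: [0.0, 0.659, 0.752, 0.0]
ft_force: [-2.5, -0.8, 5.6]
opening: 0.111
grasp_force: 59.8
```

>>> jog_arm(
  moves=[
    {"x": 0,"y": 0,"z": 0.0004,"roll": 0},
    {"x": 0,"y": 0,"z": 0.0008,"roll": 0},
    {"x": 0,"y": 0,"z": 0.0008,"roll": 0},
  ],
)

```text
time_s: 12.95
ee_pos: [513.7, 195.7, 138.9]
ee_rot: [0.0, 0.659, 0.752, 0.0]
ft_force: [-2.0, -0.5, 6.6]
opening: 0.116
grasp_force: 59.8
```

>>> jog_arm(
  moves=[
    {"x": 0,"y": 0,"z": 0.0004,"roll": 0},
    {"x": 0,"y": 0,"z": 0.0008,"roll": 0},
    {"x": 0,"y": 0,"z": 0.0008,"roll": 0},
  ],
)

```text
time_s: 13.25
ee_pos: [513.7, 195.7, 138.7]
ee_rot: [0.0, 0.659, 0.752, 0.0]
ft_force: [-4.9, -0.9, 10.9]
opening: 0.107
grasp_force: 60.5
```

The force rose while z stopped at 138.7, so the bow is home. Unload, release and retreat.

>>> jog_arm(
  moves=[
    {"x": 0,"y": 0,"z": -0.0008,"roll": 0},
    {"x": 0,"y": 0,"z": -0.0012,"roll": 0},
    {"x": 0,"y": 0,"z": -0.0012,"roll": 0},
  ],
)

```text
time_s: 13.55
ee_pos: [513.7, 195.7, 138.7]
ee_rot: [0.0, 0.659, 0.752, 0.0]
ft_force: [-2.0, -0.6, 3.0]
opening: 0.11
grasp_force: 59.3
```

>>> jog_arm(
  grip=0,
  moves=[
    {"x": 0,"y": 0,"z": 0,"roll": 0},
    {"x": 0,"y": 0,"z": 0,"roll": 0},
    {"x": 0,"y": 0,"z": 0,"roll": 0},
    {"x": 0,"y": 0,"z": 0,"roll": 0},
    {"x": 0,"y": 0,"z": 0,"roll": 0},
    {"x": 0,"y": 0,"z": 0,"roll": 0},
    {"x": 0,"y": 0,"z": 0,"roll": 0},
    {"x": 0,"y": 0,"z": 0,"roll": 0},
  ],
)

```text
time_s: 14.35
ee_pos: [513.4, 195.6, 138.4]
ee_rot: [0.0, 0.659, 0.752, 0.0]
ft_force: [-0.1, -0.6, 0.9]
opening: 0.997
grasp_force: 0.0
```

>>> jog_arm(
  moves=[
    {"x": 0,"y": 0,"z": -0.01,"roll": 0},
    {"x": 0,"y": 0,"z": -0.03,"roll": 0},
    {"x": 0,"y": 0,"z": -0.06,"roll": 0},
    {"x": 0,"y": 0,"z": -0.09,"roll": 0},
    {"x": 0,"y": 0,"z": -0.12,"roll": 0},
    {"x": 0,"y": 0,"z": -0.14,"roll": 0},
    {"x": 0,"y": 0,"z": -0.14,"roll": 0},
    {"x": 0,"y": 0,"z": -0.14,"roll": 0},
  ],
)

```text
time_s: 15.15
ee_pos: [513.4, 195.6, 278.8]
ee_rot: [0.0, 0.659, 0.752, 0.0]
ft_force: [0.7, -0.1, -1.1]
opening: 0.996
grasp_force: 0.0
```

```bash
python3 w.py w7; python3 - <<'E'
from h import *
f=vision.grab_frame('scene');a=cv2.resize(f['color'][110:210,330:440],None,fx=3.6,fy=3.6,interpolation=2)
import pickle
w=pickle.load(open('w7.pkl','rb'));b=cv2.resize(w['color'],None,fx=.6,fy=.6,interpolation=cv2.INTER_AREA)
im=np.zeros((360,a.shape[1]+b.shape[1],3),np.uint8);im[:,:a.shape[1]]=a;im[:b.shape[0],a.shape[1]:]=b;save(None,'c7.png',im)
E
```

```text
15.2 [512.8757654  195.55121766 277.66118347] [-3.59519451e-04  6.58901807e-01  7.52228752e-01 -4.29970725e-04] cam [504.34627056 262.59276183 403.08073075] [ 0.03593637 -0.2600484  -0.96492663] tcp px [[317.23955474 283.08296338]]
```

View pics/c7.png

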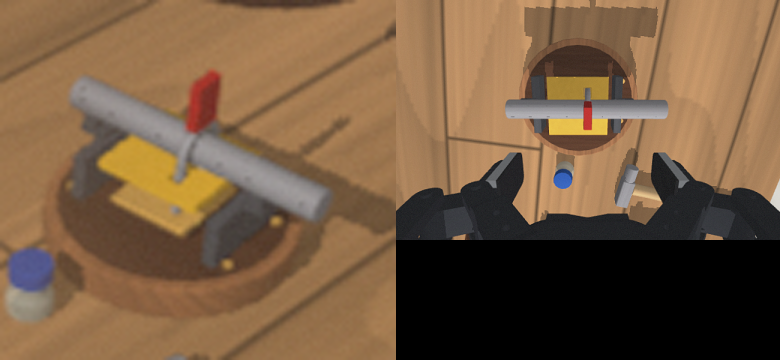

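The clamp sits upright astride the post with its bow on it. The legs are through the plate, the brass catch is pushed down, and the gripper is clear.

```bash
python3 -c "
from workcell import env;print(env.sign_off())"
```

```text
the job is handed in; nothing more can be done
None
```

The clamp is home on the post with both legs through the slots and the catch pushed down; it is released, and I handed the job in at about 15 s (sign-off returned no verdict).

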